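# Clear the drill vise and clamp the marked block

### The job

Take the leftover wooden offcut out of the red drill vise and put it in the blue scrap tray. Then stand the aluminium block from the rubber mat on the vise bed, upright, marked face up, midway along the jaws, and push the black handle of the moving jaw until the jaw and the fixed jaw's wooden liner bear flat on the block's two wide faces; press it snug with about 15 newtons, never more than 30, then let go so that the block stays lightly gripped. Leave the bottle, glue stick and screwdriver where they are.

Things in the scene. Friction and masses are not known exactly. Their poses are not given: they have to be found in the camera images.
- vise: Low red drill vise on a wooden board, fixed to the bench. Origin: underside of the board. x runs from the moving jaw to the fixed jaw, y along the jaws, z up. Board 250 x 160 x 20 mm (x -130 to +120); red base 220 x 100 mm on it; flat bed 40 mm above the origin. Jaws 90 mm wide (y), 30 mm high above the bed. Four bolt heads 5 mm high on the board's corners.
- fixed_jaw: Fixed jaw of the vise, 40 mm thick (x). Origin: bottom middle of its steel face, on the bed, at vise x = +50 mm; the face looks to the vise's -x. A pale wooden liner as wide and high as the jaw covers the steel face and is what the block bears on; liners differ, 2 to 10 mm thick (in the vise's -x from the origin), which the poses do not tell.
- jaw: Moving jaw, axes as the vise, red, 30 mm thick. Origin: bottom middle of its face (looking to +x), on the bed. Slides along the vise's x only, from vise x = -50 mm (fully open) towards the fixed jaw; resists with a steady 4 N or so (about 1.5 N more at 100 mm/s) and stays where it is left, even against the spring of a block it was pressed on. Starts 80 to 100 mm from the steel fixed jaw.
- jaw_handle (a point): Top centre of the black handle behind the moving jaw: an upright block fixed to it, 14 mm thick (x), 30 mm wide (y), its top 60 mm above the bed, its centre 37 mm behind the jaw's face. Push it from behind or pinch it from above.
- block: Loose aluminium block, 32 mm (its x) x 60 mm (its y) x 60 mm high, about 0.3 kg, a black dot and scribed cross on its top face. Origin: centre of its underside; z up. The two wide faces to be clamped look along its x and -x. It starts upright on the rubber mat.
- mat: Black rubber mat, fixed, 160 x 140 x 4 mm. Origin: centre of its underside.
- offcut: Loose wooden offcut, 28 mm (its x) x 64 mm (its y) x 50 mm high, about 60 g, standing on the vise bed between the jaws. Origin: centre of its underside.
- offcut_center (a point): Centre of the offcut.
- tray: Blue open scrap tray, fixed, 180 mm (its x) x 160 mm (its y) x 50 mm high, walls and floor 5 mm. Origin: centre of its underside.
- bottle: Clear drinking bottle with a red cap, 66 mm across, 170 mm high, standing. Bystander. Origin: centre of its underside.
- glue: Green glue stick, 28 mm across, 100 mm high, standing. Bystander. Origin: centre of its underside.
- screwdriver: Screwdriver with a yellow handle, lying flat. Bystander.
Not all that is in view belongs to the job. Several things have the shape of the block; the one meant has the colours described above.

How it is judged (in metres and radians):
On the way, in this order (a step that is already met when the one before it is completed fails the run):
1. the offcut lies in the scrap tray, let go (x of offcut_center in the frame of tray between -0.083 and 0.083 m and y of offcut_center in the frame of tray between -0.073 and 0.073 m and z of offcut_center in the frame of tray between 0 and 0.06 m and contact force between the fingers and offcut below 0.1 N), for 0.2 s.
2. the block stands on the vise bed between the jaws, let go (z of block in the frame of vise between 0.036 and 0.043 m and angle between block's own z axis and vertical below 0.06 rad and y of block in the frame of vise between -0.015 and 0.015 m and x of block in the frame of vise between -0.034 and 0.04 m and contact force between the fingers and block below 0.1 N), for 0.2 s.
3. the moving jaw presses the block against the fixed jaw with at least 8 N (z of block in the frame of vise between 0.036 and 0.043 m and angle between block's own z axis and vertical below 0.06 rad and y of block in the frame of vise between -0.015 and 0.015 m and contact force between each of jaw, fixed_jaw and block above 8 N and contact force between the fingers and block below 0.1 N), for 0.15 s.
At the end, for the whole second after the job is handed in: The offcut rests within the tray walls. The block stands upright (0.06 rad) on the vise bed, within 15 mm of the middle of the jaws, square to the vise (0.05 rad), both jaws (the fixed one by its liner) still pressing on its wide faces (0.5 N); all at rest (x of offcut_center in the frame of tray between -0.083 and 0.083 m and y of offcut_center in the frame of tray between -0.073 and 0.073 m and z of offcut_center in the frame of tray between 0 and 0.06 m and z of block in the frame of vise between 0.036 and 0.043 m and angle between block's own z axis and vertical below 0.06 rad and y of block in the frame of vise between -0.015 and 0.015 m and angle between the x axis of block and the x axis of vise, either way round below 0.05 rad and x of block in the frame of fixed_jaw between -0.028 and -0.016 m and x of jaw in the frame of fixed_jaw between -0.0445 and -0.0315 m and contact force between each of fixed_jaw, jaw and block above 0.5 N and linear speed of each of block, offcut below 0.01 m/s); the robot touches nothing.
It fails at once if the block is squeezed or banged in the vise with more than 40 N (contact force between block and fixed_jaw above 40 N or contact force between block and jaw above 40 N).
It fails at once if a bystander is moved by more than 20 mm (distance of any of bottle, glue, screwdriver from where it was at the start of the episode above 0.02 m).
It also fails if it takes over 72 s, if anything falls off the work surface, if the arm or the gripper's body presses on something with over 40 N, if the wrist force passes 120 N, or if a joint passes its speed limit or range.

### The arm

A 6-joint arm with a two-finger parallel gripper is mounted at the origin on the work surface. World frame = base frame: x ahead of the robot, y to its left, z up, the work surface at z = 0. Lengths are in mm, angles in degrees, forces in N, time in s.
With the tool pointing down it reaches from about 300 to 850 mm from the base axis. Payload 4.2 kg.
Tool frame: the origin (TCP) lies at the very end of the fingers, on their centre line; the grasp point (between the pads) lies 19 mm behind it; z points along the fingers, y is the line along which they close (so a half turn about z gives the same grasp; the last joint's range is limited). The gripper opens to 91 mm and grips with 3 to 60 N. Pads are 32 mm wide; open, the fingers measure 118 mm over their backs; the gripper's body (76 mm by 178 mm) begins 60 mm behind the grasp point.
Start: joints at [66.349, 18.312, 89.639, -0, 72.044, -1.146], TCP at [220.1, 531.224, 213.976] pointing down, gripper open.
Joint ranges: [-177.97, 177.97], [-48.28, 115.42], [12.27, 149.76], [-77.06, 257.06], [2.81, 150.46], [-146.56, 146.56]. Speed limits (degrees/s): [147.25, 147.25, 180, 180, 180, 180].

### API

Orientations are given as [roll, pitch, yaw] about the fixed x, y, z axes, in that order (R = Rz(yaw) Ry(pitch) Rx(roll)).
In Python, from workcell import * gives the robot as it stands.
- The arm moves only by the tool move_arm, never from a script. Its argument "motion" is a list of rows, each a list of 3 entries, a list of its own where there are three numbers: the finger opening in mm, from 0 to 91.2, then the shift along the world's x, y, z in units of 25 mm (1.0 is 25 mm), then the turn, a rotation vector about the world's x, y, z in units of 4 degrees (1.0 is 4 degrees). In form: [[grip, [x, y, z], [ax, ay, az]], ...]. A call has 1 to 20 rows; each row shifts and turns the commanded pose from where the row before left it; what a row does not reach is not made up. A row lasts 1/12 s, in which the tool goes at most 41.7 mm and 7.16 degrees, less where a joint would pass 70% of its speed; a pose out of reach is approached as far as the arm can. A call with a number of a shift or a turn outside -1 to 1 is refused whole. A call with a gripper value outside its range is refused whole. The fingers move at their own pace and stop on an object; "grip_force" is the grip in N (left out, the last holds). Time passes only in rows, so rows that do not move let the fingers close. It gives the time, the measured TCP pose, the force, the opening and the grip force at its end, in the units of the state.
- state(): the state, without advancing time (a new reading comes with each control period).
- grab_frame(name): name is "side" or "top" or "wrist"; returns the picture (384x512x3 uint8, blue, green, red); there is no depth.
- camera_info(name): a dict with "fx", "fy", "cx", "cy" (pixels), "rvec" (rotation vector, rad) and "tvec" (3), from world to camera coordinates, as OpenCV has them. Camera axes: x right, y down, z forward; pixel columns grow to the right and rows downward; lengths in mm; the calibration is good to about 2 mm. A picture is of the moment at which its call begins: read the wrist's pose just before it. camera_info takes no time and is no camera call; for the wrist camera it gives the pose at the moment of the call.
- job_done(): hands the job in; it is judged then, once.
The state is a dict: "time_s": time; "qpos": joint angles; "qvel": joint speeds; "effort": joint torques, N m; "ee_pos": TCP position; "ee_rot": TCP orientation; "force": force on the tool from outside, world axes, zero at the start; "torque": the same for the moment, N m; "gripper_width": finger opening in mm; "gripper_force": force on a finger pad.
Only numpy, scipy, OpenCV 4.12 (cv2) and the standard library are available. Lean on these libraries where they do the work, as an engineer would, in place of code of your own. Each camera call takes 0.05 s, during which the arm holds its last target. There are 200 camera calls.

## Working session

There is one attempt and no reset: what is moved stays moved. The work goes in short steps, Python scripts to look and compute and a tool call to move; the robot and the scene stay as the last step left them, time stands still between calls to the robot, and variables do not carry over. Pictures are saved under pics/ and viewed, at most 12 in all, crops included, and the job is handed in when it is done.

Besides the shell and the picture viewer there is one more tool, called after "Emit:" by a JSON object that holds its "api" and its "payload". move_arm: Moves the arm, as the interface text tells. Shifts and turns lie within -1 to 1; 1 stands for 25 mm of shift or 4 degrees of turn. Its arguments: {"type":"object","properties":{"motion":{"type":"array","items":{"type":"array"}},"grip_force":{"type":"number"}},"required":["motion"]}

```bash
mkdir -p pics; ls
cat > h.py <<'E'
from workcell import *
import numpy as np, cv2
def ray(n,u,v,ci=None):
    c=ci or camera_info(n); R,_=cv2.Rodrigues(np.array(c['rvec'],float)); t=np.array(c['tvec'],float).ravel()
    o=-R.T@t; d=R.T@np.array([(u-c['cx'])/c['fx'],(v-c['cy'])/c['fy'],1.]); return o,d
def onz(n,u,v,z,ci=None):
    o,d=ray(n,u,v,ci); return (o+d*(z-o[2])/d[2])
def proj(n,P,ci=None):
    c=ci or camera_info(n); K=np.array([[c['fx'],0,c['cx']],[0,c['fy'],c['cy']],[0,0,1.]])
    return cv2.projectPoints(np.array(P,float).reshape(-1,1,3),np.array(c['rvec'],float),np.array(c['tvec'],float),K,None)[0].reshape(-1,2)
E
python3 - <<'E'
from h import *
print(state())
a=grab_frame('top');b=grab_frame('side')
cv2.imwrite('pics/top.png',a);cv2.imwrite('pics/side.png',b)
for n in('top','side','wrist'):
    print(n,ray(n,256,192),camera_info(n)['fx'])
E
```

```text
pics
{'time_s': 0.0, 'qpos': array([ 6.63487636e+01,  1.83516096e+01,  8.97057871e+01, -2.37725761e-03,
        7.20436516e+01, -1.14644702e+00]), 'qvel': array([-0.00108274, -0.06377137, -0.09705541, -0.04695828,  0.01378435,
        0.02913257]), 'effort': array([ 2.62516078e-03, -4.12461591e+01, -2.31972420e+01,  7.30457157e-02,
        4.58003778e-02, -1.47043397e-04]), 'ee_pos': array([219.90308726, 530.74713019, 213.1247908 ]), 'ee_rot': array([-1.79898927e+02,  2.37949536e-04,  1.57495946e+02]), 'force': array([-0.16996906,  0.0668907 , -0.10352736]), 'torque': array([ 0.00461271, -0.00866356,  0.03550278]), 'gripper_force': 0.0, 'gripper_width': 90.93962761695032}
top (array([ 394.70950853,  -80.31073273, 1080.94626771]), array([ 0.14148989, -0.00406793, -0.99010232])) 364.0220952129123
side (array([  15.08893853, -631.64284981,  679.1690138 ]), array([ 0.54681688,  0.54991469, -0.63141828])) 362.23569141697266
wrist (array([142.7887583 , 562.83528648, 383.01093741]), array([ 0.27126234, -0.0949344 , -0.9580378 ])) 277.33737390479206
```

View pics/top.png

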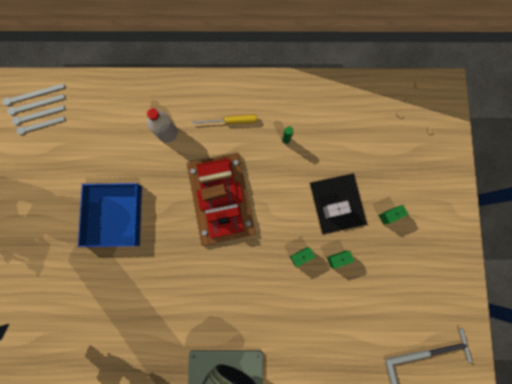

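View pics/side.png

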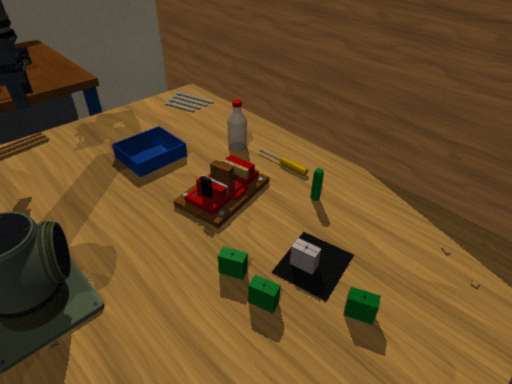

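Top view: vise around (222,197) with its fixed jaw at the top, offcut at (215,190), handle at (224,221), tray at (110,215), block on its mat at (338,209), bottle at (160,123), glue at (288,135). The side view agrees; the green blocks are decoys. Coarse positions next.

Run:
```python
from h import *
a=cv2.imread('pics/top.png');h=cv2.cvtColor(a,cv2.COLOR_BGR2HSV)
def big(m,box):
    x0,y0,x1,y1=box;k=np.zeros_like(m);k[y0:y1,x0:x1]=m[y0:y1,x0:x1]
    c=max(cv2.findContours(k,0,2)[0],key=cv2.contourArea);return cv2.minAreaRect(c)
def rep(name,m,box,z):
    r=big(m,box);p=np.array([onz('top',*q,z) for q in cv2.boxPoints(r)])
    print(name,r[0],p.mean(0).round(),[(np.linalg.norm(p[i+1]-p[i]).round(),np.degrees(np.arctan2(*(p[i+1]-p[i])[1::-1])).round(1)) for i in(0,1)])
blue=cv2.inRange(h,(105,120,40),(130,255,255))
rep('tray',blue,(60,160,160,270),50)
rep('mat',cv2.inRange(h,(0,0,0),(180,255,50)),(300,160,375,245),4)
rep('block',cv2.inRange(h,(0,0,120),(180,60,255)),(318,190,358,225),64)
red=cv2.inRange(h,(0,190,60),(8,255,255))|cv2.inRange(h,(172,190,60),(180,255,255))
rep('red',red,(180,145,260,250),45)
for n,u,v,z in [('handle',224,220,100),('liner top',215,177,70),('offc',214,190,90),('bottle',153,113,170),('glue',288,129,100)]: print(n,onz('top',u,v,z).round())
cv2.imwrite('pics/c1.png',cv2.resize(a[145:260,170:380],None,fx=3.8,fy=3.8,interpolation=cv2.INTER_CUBIC))
```

```text
tray (109.5, 215.0) [477. 330.  50.] [(np.float64(175.0), np.float64(-90.0)), (np.float64(176.0), np.float64(-177.1))]
mat (337.9747619628906, 203.3964080810547) [ 515. -329.    4.] [(np.float64(134.0), np.float64(-76.2)), (np.float64(156.0), np.float64(-168.9))]
block (338.2106628417969, 208.41290283203125) [ 494. -315.   64.] [(np.float64(61.0), np.float64(-77.0)), (np.float64(32.0), np.float64(-169.3))]
red (224.30587768554688, 222.37646484375) [456.   5.  45.] [(np.float64(102.0), np.float64(-77.4)), (np.float64(73.0), np.float64(-167.1))]
handle [459.   2. 100.]
liner top [582.  31.  70.]
offc [542.  31.  90.]
bottle [734. 186. 170.]
glue [ 713. -174.  100.]
```

View pics/c1.png

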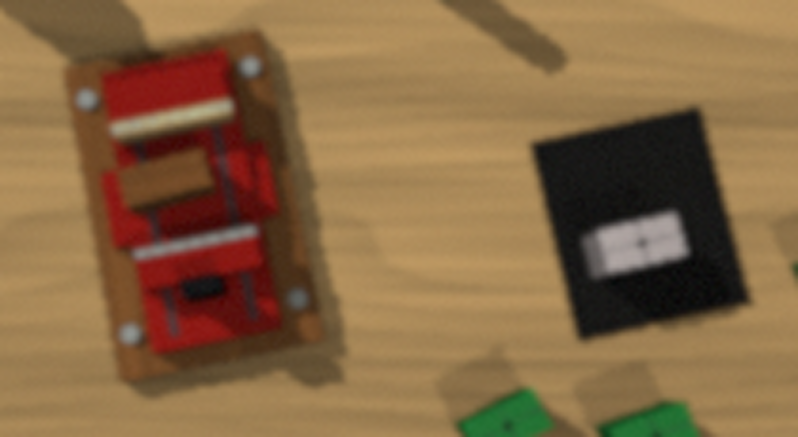

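The crop shows the vise turned about 12.6° (long axis up and slightly left), with liner, offcut, jaw and black handle at crop (203,288). The block on the mat at (640,243) has about the same yaw. I'm moving over the offcut with the fingers closing along the vise's y.

Emit:
{"api": "move_arm", "payload": {"motion": [[91,[0.645,-1,0],[0,0,0.44]],[91,[0.645,-1,0],[0,0,0.44]],[91,[0.645,-1,0],[0,0,0.44]],[91,[0.645,-1,0],[0,0,0.44]],[91,[0.645,-1,0],[0,0,0.44]],[91,[0.645,-1,0],[0,0,0.44]],[91,[0.645,-1,0],[0,0,0.44]],[91,[0.645,-1,0],[0,0,0.44]],[91,[0.645,-1,0],[0,0,0.44]],[91,[0.645,-1,0],[0,0,0.44]],[91,[0.645,-1,0],[0,0,0.44]],[91,[0.645,-1,0],[0,0,0.44]],[91,[0.645,-1,0],[0,0,0.44]],[91,[0.645,-1,0],[0,0,0.44]],[91,[0.645,-1,0],[0,0,0.44]],[91,[0.645,-1,0],[0,0,0.44]],[91,[0.645,-1,0],[0,0,0.44]],[91,[0.645,-1,0],[0,0,0.44]],[91,[0.645,-1,0],[0,0,0.44]],[91,[0.645,-1,0],[0,0,0.44]]]}}

```text
time_s: 1.77
ee_pos: [542.9, 29.8, 213.6]
ee_rot: [180.0, -0.0, -167.2]
force: [0.2, 0.6, 0.2]
gripper_width: 91.0
gripper_force: 0.0
```

Emit:
{"api": "move_arm", "payload": {"motion": [[91,[0,0,0],[0,0,0]],[91,[0,0,0],[0,0,0]],[91,[0,0,0],[0,0,0]]]}}

```text
time_s: 2.02
ee_pos: [542.0, 31.5, 213.5]
ee_rot: [179.9, -0.1, -167.3]
force: [-0.1, 0.5, -0.6]
gripper_width: 91.2
gripper_force: 0.0
```

Run:
```python
from h import *
import pickle
s=state();ci=camera_info('wrist');a=grab_frame('wrist');cv2.imwrite('pics/w1.png',a);pickle.dump(ci,open('w1.pkl','wb'))
print(s['ee_pos'],s['ee_rot'],s['force'])
```

```text
[541.97709945  31.51324627 213.46514629] [ 1.79947612e+02 -8.13637812e-02 -1.67343312e+02] [-0.05243665  0.53407441 -0.57628197]
```

View pics/w1.png

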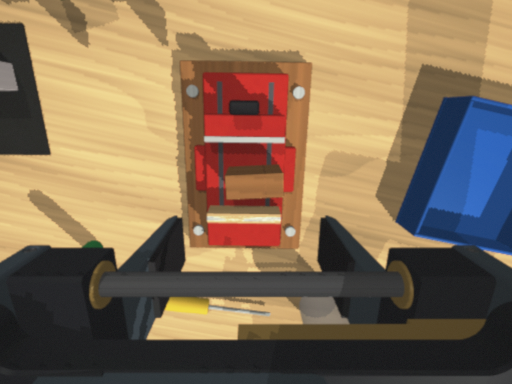

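Wrist view (image top is towards the robot): handle top (244,107), jaw face edge about row 140, offcut (254,185), liner at rows 207-222, tray right. I'll enlarge the vise for the edges.

Run:
```python
from h import *
a=cv2.imread('pics/w1.png')
cv2.imwrite('pics/c2.png',cv2.resize(a[90:240,175:315],None,fx=4,fy=4,interpolation=cv2.INTER_CUBIC))
```

```text
(no output)
```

View pics/c2.png

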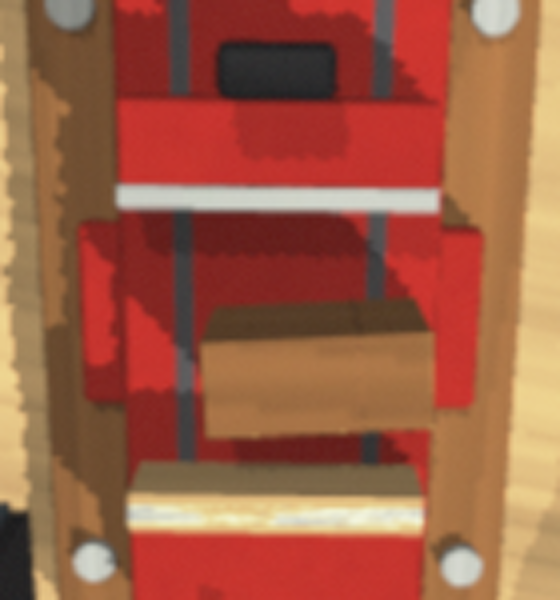

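Run:
```python
from h import *
import pickle
ci=pickle.load(open('w1.pkl','rb'))
def P(pts,z): return np.array([onz('wrist',175+(u-1.5)/4,90+(v-1.5)/4,z,ci) for u,v in pts])
def ang(p,q): return np.degrees(np.arctan2(q[1]-p[1],q[0]-p[0])).round(1)
d=dict(jawf=P([(118,209),(438,212)],70),lf=P([(130,494),(422,498)],70),lb=P([(130,530),(422,532)],70),off=P([(200,345),(432,332),(436,428),(206,438)],90),han=P([(220,43),(335,43),(333,98),(220,98)],100),
bolts=P([(70,8),(495,10),(462,567),(95,562)],25))
for k,v in d.items():
    print(k,v.mean(0).round(1),v[:,:2].round(1).tolist(),ang(v[0],v[1]))
print(np.linalg.norm(d['off'][0]-d['off'][1]),np.linalg.norm(d['off'][2]-d['off'][1]))
b=d['bolts'][:,:2];print('vise yaw',ang((b[0]+b[1])/2,(b[2]+b[3])/2))
# tray corner (blue mask rim) in top
x=np.array([np.cos(np.radians(12.7)),np.sin(np.radians(12.7))])
print('along x: liner f,b, jaw, handle, off',[(d[k].mean(0)[:2]@x).round(1) for k in('lf','lb','jawf','han','off')])
y=np.array([-x[1],x[0]]);print('along y',[(k,(v.mean(0)[:2]@y).round(1)) for k,v in d.items()])
```

```text
jawf [496.7  12.7  70. ] [[506.1, -31.0], [487.3, 56.4]] 102.2
lf [580.1  30.3  70. ] [[589.2, -12.9], [571.1, 73.4]] 101.8
lb [591.3  32.7  70. ] [[600.7, -10.8], [581.8, 76.2]] 102.3
off [538.6  33.6  90. ] [[534.3, -0.3], [517.0, 60.2], [543.1, 68.1], [559.9, 6.4]] 106.0
han [460.4   5.3 100. ] [[457.2, -9.5], [451.1, 17.6], [463.6, 20.0], [469.7, -7.0]] 102.7
bolts [532.4  20.2  25. ] [[456.4, -61.7], [428.6, 64.2], [609.1, 102.4], [635.5, -24.1]] 102.4
62.87219864958018 27.270704142129564
vise yaw 11.9
along x: liner f,b, jaw, handle, off [np.float64(572.6), np.float64(584.0), np.float64(487.3), np.float64(450.3), np.float64(532.8)]
along y [('jawf', np.float64(-96.8)), ('lf', np.float64(-98.0)), ('lb', np.float64(-98.1)), ('off', np.float64(-85.6)), ('han', np.float64(-96.1)), ('bolts', np.float64(-97.3))]
```

Emit:
{"api": "move_arm", "payload": {"motion": [[91,[-0.07,0.04,-0.8],[0,0,0.41]],[91,[-0.07,0.04,-0.8],[0,0,0.41]],[91,[0,0,-0.8],[0,0,0]],[91,[0,0,-0.8],[0,0,0]],[91,[0,0,-0.8],[0,0,0]],[91,[0,0,-0.8],[0,0,0]],[91,[0,0,-0.6],[0,0,0]],[91,[0,0,-0.5],[0,0,0]],[91,[0,0,0],[0,0,0]],[55,[0,0,0],[0,0,0]],[55,[0,0,0],[0,0,0]],[55,[0,0,0],[0,0,0]],[55,[0,0,0],[0,0,0]],[55,[0,0,0],[0,0,0]],[55,[0,0,0],[0,0,0]]], "grip_force": 12}}

```text
time_s: 3.32
ee_pos: [539.6, 33.4, 67.4]
ee_rot: [180.0, 0.1, -164.0]
force: [-0.2, 0.7, 4.6]
gripper_width: 63.9
gripper_force: 12.0
```

Emit:
{"api": "move_arm", "payload": {"motion": [[55,[0,0,0.6],[0,0,0]],[55,[0,0,1],[0,0,0]],[55,[0,0,1],[0,0,0]],[55,[-0.2,0.9,1],[0,0,0]],[55,[-0.2,1,0],[0,0,0]],[55,[-0.2,1,0],[0,0,0]],[55,[-0.2,1,0],[0,0,0]],[55,[-0.2,1,0],[0,0,0]],[55,[-0.2,1,0],[0,0,0]],[55,[-0.2,1,0],[0,0,0]],[55,[-0.2,1,0],[0,0,0]],[55,[-0.2,1,0],[0,0,0]],[55,[-0.2,1,0],[0,0,0]],[55,[-0.3,1,0],[0,0,0]],[55,[-0.2,1,-1],[0,0,0]],[55,[0,0,-1],[0,0,0]],[55,[0,0,-1],[0,0,0]],[55,[0,0,-1],[0,0,0]],[55,[0,0,-0.8],[0,0,0]],[55,[0,0,0],[0,0,0]]]}}

```text
time_s: 4.98
ee_pos: [474.5, 329.5, 32.9]
ee_rot: [-179.9, -0.4, -164.0]
force: [0.2, -0.4, 0.0]
gripper_width: 63.8
gripper_force: 12.0
```

Run:
```python
from h import *
s=state();print(s['ee_pos'],s['force'],s['gripper_width'],s['gripper_force'])
a=grab_frame('side');cv2.imwrite('pics/s2.png',cv2.resize(a[80:240,60:300],None,fx=3,fy=3))
```

```text
[474.49540375 329.48927086  32.87194766] [ 0.24079205 -0.42119342  0.02236768] 63.821950773260625 11.999360471963882
```

View pics/s2.png

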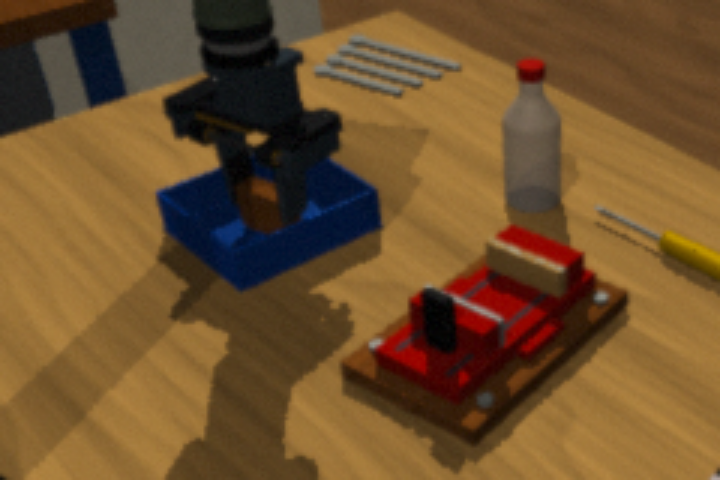

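The offcut hangs inside the tray (side crop (260,205)). I'm releasing it, lifting, and crossing to the block.

Emit:
{"api": "move_arm", "payload": {"motion": [[80,[0,0,0],[0,0,0]],[80,[0,0,0],[0,0,0]],[80,[0,0,0],[0,0,0]],[80,[0,0,0.4],[0,0,0]],[80,[0,0,1],[0,0,0]],[80,[0,0,1],[0,0,0]],[80,[0,0,1],[0,0,0]],[91,[0,-0.4,1],[0,0,0]],[91,[0,-0.9,1],[0,0,0]],[91,[0,-1,1],[0,0,0]],[91,[0,-1,0.8],[0,0,0]],[91,[0,-1,0],[0,0,0]],[91,[0,-1,0],[0,0,0]],[91,[0,-1,0],[0,0,0]],[91,[0,-1,0],[0,0,0]]]}}

```text
time_s: 6.28
ee_pos: [476.5, 147.0, 218.4]
ee_rot: [-180.0, 0.2, -164.0]
force: [0.2, -0.5, 0.4]
gripper_width: 90.8
gripper_force: 0.0
```

Emit:
{"api": "move_arm", "payload": {"motion": [[91,[0,-1,0],[0,0,0]],[91,[0,-1,0],[0,0,0]],[91,[0,-1,0],[0,0,0]],[91,[0,-1,0],[0,0,0]],[91,[0,-1,0],[0,0,0]],[91,[0,-1,0],[0,0,0]],[91,[0,-1,0],[0,0,0]],[91,[0,-1,0],[0,0,-0.2]],[91,[0,-1,0],[0,0,-0.2]],[91,[0.1,-1,0],[0,0,-0.2]],[91,[0.1,-1,0],[0,0,-0.2]],[91,[0.1,-1,0],[0,0,0]],[91,[0.1,-1,0],[0,0,0]],[91,[0.1,-1,0],[0,0,0]],[91,[0.1,-1,0],[0,0,0]],[91,[0.1,-1,0],[0,0,0]],[91,[0.1,-0.6,0],[0,0,0]],[91,[0,0,0],[0,0,0]],[91,[0,0,0],[0,0,0]],[91,[0,0,0],[0,0,0]]]}}

```text
time_s: 7.95
ee_pos: [496.4, -265.8, 216.9]
ee_rot: [180.0, 0.0, -167.2]
force: [-0.6, 0.2, 0.4]
gripper_width: 91.2
gripper_force: 0.0
```

Run:
```python
from h import *
import pickle
s=state();ci=camera_info('wrist');a=grab_frame('wrist');cv2.imwrite('pics/w2.png',a);pickle.dump(ci,open('w2.pkl','wb'))
print(s['ee_pos'],s['ee_rot'],s['force'])
u,v=proj('wrist',[494,-315,64],ci)[0].astype(int);print(u,v)
x0,y0=max(u-70,0),max(v-55,0);print(x0,y0)
cv2.imwrite('pics/c3.png',cv2.resize(a[y0:y0+110,x0:x0+140],None,fx=4,fy=4,interpolation=cv2.INTER_CUBIC))
```

```text
[ 496.3893496  -265.80126571  216.88667103] [ 1.79956815e+02  1.31471936e-02 -1.67209383e+02] [-0.57755671  0.16957911  0.39242705]
211 171
141 116
```

View pics/c3.png

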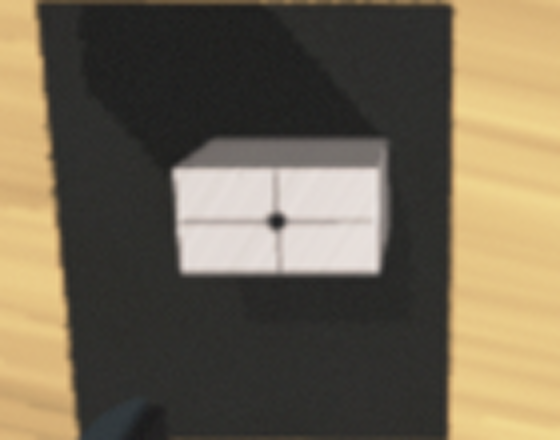

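The block's top shows its cross with the dot at crop (277,221), corners at (174,168), (380,167), (380,273), (181,273).

Run:
```python
from h import *
import pickle
ci=pickle.load(open('w2.pkl','rb'))
p=np.array([onz('wrist',141+(u-1.5)/4,116+(v-1.5)/4,64,ci) for u,v in [(174,168),(380,167),(380,273),(181,273),(277,221)]])[:,:2]
A=lambda a,b:np.degrees(np.arctan2(*(b-a)[::-1])).round(1)
print(p.round(1),p[:4].mean(0),A(p[0],p[1]),A(p[3],p[2]),A(p[0],p[3]),A(p[1],p[2]))
```

```text
[[ 485.4 -349.2]
 [ 471.8 -290.6]
 [ 503.1 -284. ]
 [ 516.4 -342.4]
 [ 494.3 -317. ]] [ 494.19097703 -316.53287565] 103.1 102.8 12.5 11.9
```

Emit:
{"api": "move_arm", "payload": {"motion": [[91,[-0.05,-1,0],[0,0,0]],[91,[-0.04,-1,-0.3],[0,0,0]],[91,[0,-0.03,-0.9],[0,0,0]],[91,[0,0,-1],[0,0,0]],[91,[0,0,-1],[0,0,0]],[91,[0,0,-1],[0,0,0]],[91,[0,0,-1],[0,0,0]],[91,[0,0,-1],[0,0,0]],[91,[0,0,-0.7],[0,0,0]],[91,[0,0,-0.34],[0,0,0]],[91,[0,0,0],[0,0,0]],[91,[0,0,0],[0,0,0]],[50,[0,0,0],[0,0,0]],[50,[0,0,0],[0,0,0]],[50,[0,0,0],[0,0,0]],[50,[0,0,0],[0,0,0]],[50,[0,0,0],[0,0,0]],[50,[0,0,0],[0,0,0]]], "grip_force": 25}}

```text
time_s: 9.5
ee_pos: [494.4, -317.4, 36.0]
ee_rot: [180.0, 0.0, -167.2]
force: [0.2, 0.4, 3.2]
gripper_width: 59.9
gripper_force: 25.0
```

Emit:
{"api": "move_arm", "payload": {"motion": [[50,[0,0,0.6],[0,0,0]],[50,[0,0,1],[0,0,0]],[50,[0,0,1],[0,0,0]],[50,[0,0,1],[0,0,-0.12]],[50,[0.1,0.7,0.8],[0,0,0]],[50,[0.18,1,0],[0,0,0]],[50,[0.18,1,0],[0,0,0]],[50,[0.18,1,0],[0,0,0]],[50,[0.18,1,0],[0,0,0]],[50,[0.18,1,0],[0,0,0]],[50,[0.18,1,0],[0,0,0]],[50,[0.18,1,0],[0,0,0]],[50,[0.18,1,0],[0,0,0]],[50,[0.18,1,0],[0,0,0]],[50,[0.18,1,0],[0,0,0]],[50,[0.18,1,0],[0,0,0]],[50,[0.18,1,0],[0,0,0]],[50,[0.08,0.7,0],[0,0,0]],[50,[0,0.3,0],[0,0,0]],[50,[0,0,0],[0,0,0]]]}}

```text
time_s: 11.17
ee_pos: [552.3, 26.2, 144.9]
ee_rot: [180.0, -0.1, -167.6]
force: [0.3, -0.1, -2.8]
gripper_width: 60.0
gripper_force: 25.0
```

Emit:
{"api": "move_arm", "payload": {"motion": [[50,[0,0,0],[0,0,0]],[50,[0,0,0],[0,0,0]]]}}

```text
time_s: 11.33
ee_pos: [552.5, 23.9, 145.3]
ee_rot: [-180.0, -0.0, -167.7]
force: [-0.1, -0.7, -3.3]
gripper_width: 59.9
gripper_force: 25.0
```

Run:
```python
from h import *
import pickle
s=state();ci=camera_info('wrist');a=grab_frame('wrist');cv2.imwrite('pics/w3.png',a);pickle.dump(ci,open('w3.pkl','wb'))
print(s['ee_pos'],s['ee_rot'],s['force'],s['gripper_width'])
u,v=proj('wrist',[538,24,70],ci)[0].astype(int);print(u,v)
x0,y0=max(u-80,0),max(v-90,0);print(x0,y0)
cv2.imwrite('pics/c4.png',cv2.resize(a[y0:y0+150,x0:x0+160],None,fx=4,fy=4,interpolation=cv2.INTER_CUBIC))
```

```text
[552.52727374  23.88186943 145.26463912] [-1.79971601e+02 -4.42942869e-02 -1.67744260e+02] [-0.06467815 -0.71122431 -3.32381948] 59.90330085983165
255 188
175 98
```

View pics/c4.png

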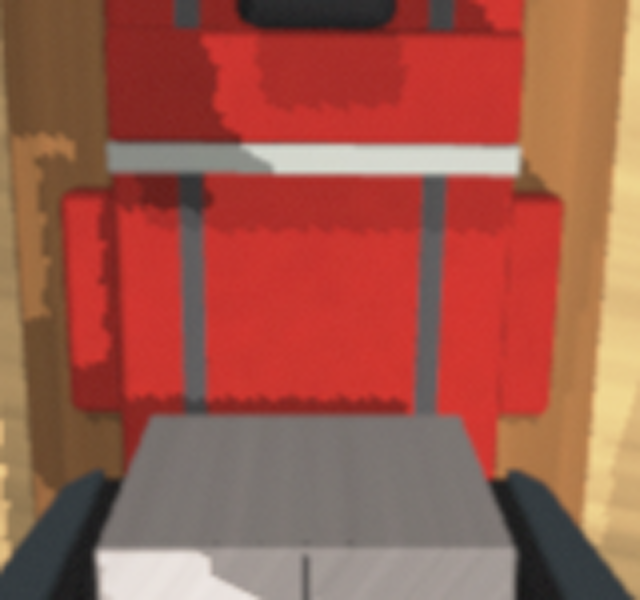

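The block hangs squarely between the fingers (bottom edge crop (155–463,415)), parallel to the jaw edge (108–520,174). Checking centring, then lowering.

Run:
```python
from h import *
import pickle
ci=pickle.load(open('w3.pkl','rb'))
P=lambda u,v,z:onz('wrist',175+(u-1.5)/4,98+(v-1.5)/4,z,ci)[:2]
t=np.radians(12.3);x=np.array([np.cos(t),np.sin(t)]);y=np.array([-x[1],x[0]])
A=lambda a,b:np.degrees(np.arctan2(*(b-a)[::-1])).round(1)
j=P(108,175,70),P(520,174,70);b=P(155,415,109.3),P(463,415,109.3);tcp=state()['ee_pos'][:2]
for n,q in(('jaw',j),('blk',b)):
    m=(q[0]+q[1])/2;print(n,(m@x).round(1),(m@y).round(1),A(*q))
print('tcp',tcp@x,tcp@y)
```

```text
jaw 488.1 -93.3 102.4
blk 530.3 -94.5 102.3
tcp 544.9971896371349 -94.48427062400157
```

Emit:
{"api": "move_arm", "payload": {"motion": [[50,[0,0.03,-0.6],[0,0,0]],[50,[0,0,-0.8],[0,0,0]],[50,[0,0,-0.7],[0,0,0]],[50,[0,0,-0.4],[0,0,0]],[50,[0,0,-0.2],[0,0,0]],[50,[0,0,-0.1],[0,0,0]],[50,[0,0,-0.04],[0,0,0]],[50,[0,0,-0.03],[0,0,0]],[50,[0,0,0],[0,0,0]],[50,[0,0,0],[0,0,0]]]}}

```text
time_s: 12.22
ee_pos: [553.4, 25.8, 74.4]
ee_rot: [-180.0, 0.1, -167.7]
force: [-1.1, -1.1, -3.0]
gripper_width: 59.8
gripper_force: 25.0
```

Emit:
{"api": "move_arm", "payload": {"motion": [[50,[0,0,-0.03],[0,0,0]],[50,[0,0,-0.03],[0,0,0]],[50,[0,0,-0.02],[0,0,0]],[50,[0,0,0],[0,0,0]],[50,[0,0,0],[0,0,0]]]}}

```text
time_s: 12.63
ee_pos: [553.1, 25.8, 72.0]
ee_rot: [180.0, 0.0, -167.7]
force: [-0.2, -0.6, -0.6]
gripper_width: 60.0
gripper_force: 25.0
```

Emit:
{"api": "move_arm", "payload": {"motion": [[70,[0,0,0],[0,0,0]],[80,[0,0,0],[0,0,0]],[85,[0,0,0],[0,0,0]],[85,[0,0,0],[0,0,0]],[85,[0,0,0.3],[0,0,0]],[85,[0,0,0.7],[0,0,0]],[85,[0,0,1],[0,0,0]],[85,[0,0,1],[0,0,0]],[40,[-0.4,-0.09,0.2],[0,0,0]],[0,[-0.9,-0.19,0],[0,0,0]],[0,[-1,-0.22,0],[0,0,0]],[0,[-1,-0.22,0],[0,0,0]],[0,[-1,-0.22,0],[0,0,0]],[0,[-0.7,-0.15,0],[0,0,0]],[0,[-0.28,-0.05,0],[0,0,0]],[0,[0,0,0],[0,0,0]],[0,[0,0,0],[0,0,0]]], "grip_force": 10}}

```text
time_s: 14.05
ee_pos: [421.5, -2.8, 152.0]
ee_rot: [-180.0, 0.1, -167.7]
force: [1.1, 0.2, 1.0]
gripper_width: 27.9
gripper_force: 0.0
```

Run:
```python
from h import *
s=state();print(s['ee_pos'],s['force'],s['gripper_width'])
a=grab_frame('side');b=grab_frame('wrist')
A=cv2.resize(a[80:240,100:300],None,fx=2.5,fy=2.5)
cv2.imwrite('pics/c5.png',np.hstack([A[:400],cv2.resize(b,(400,300))[:, :300].copy() if 0 else cv2.copyMakeBorder(cv2.resize(b,(300,225)),0,175,0,0,0)]))
```

```text
[421.51395639  -2.77368384 151.99925705] [1.09806104 0.16301428 0.98771454] 27.89221774362874
```

View pics/c5.png

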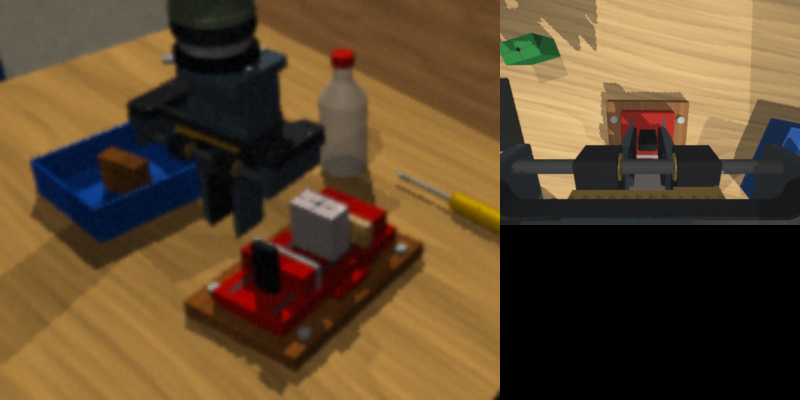

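The block stands between the jaws and the offcut lies in the tray. I'm lowering behind the handle.

Emit:
{"api": "move_arm", "payload": {"motion": [[0,[0,0.04,-0.7],[0,0,0]],[0,[0,0,-1],[0,0,0]],[0,[0,0,-0.8],[0,0,0]],[0,[0,0,-0.4],[0,0,0]],[0,[0,0,0],[0,0,0]],[0,[0,0,0],[0,0,0]],[0,[0,0,0],[0,0,0]]]}}

```text
time_s: 14.73
ee_pos: [422.1, -1.7, 79.7]
ee_rot: [-180.0, 0.1, -167.7]
force: [-0.0, -0.8, 0.3]
gripper_width: 0.2
gripper_force: 0.0
```

Emit:
{"api": "move_arm", "payload": {"motion": [[0,[0.2,0.043,0],[0,0,0]],[0,[0.2,0.043,0],[0,0,0]],[0,[0.2,0.043,0],[0,0,0]],[0,[0.2,0.043,0],[0,0,0]],[0,[0.2,0.043,0],[0,0,0]]]}}

```text
time_s: 15.15
ee_pos: [445.0, 3.5, 79.2]
ee_rot: [180.0, -0.2, -167.7]
force: [-5.3, -1.9, 3.7]
gripper_width: 0.4
gripper_force: 2.5
```

Emit:
{"api": "move_arm", "payload": {"motion": [[0,[0.2,0.043,0],[0,0,0]],[0,[0.2,0.043,0],[0,0,0]],[0,[0.2,0.043,0],[0,0,0]],[0,[0.2,0.043,0],[0,0,0]],[0,[0.1,0.021,0],[0,0,0]],[0,[0,0,0],[0,0,0]]]}}

```text
time_s: 15.65
ee_pos: [468.8, 8.5, 79.1]
ee_rot: [180.0, -0.0, -167.7]
force: [-1.8, -1.3, 1.2]
gripper_width: 0.7
gripper_force: 1.2
```

Emit:
{"api": "move_arm", "payload": {"motion": [[0,[0.04,0.009,0],[0,0,0]],[0,[0.04,0.009,0],[0,0,0]],[0,[0.04,0.009,0],[0,0,0]],[0,[0.04,0.009,0],[0,0,0]],[0,[0.04,0.009,0],[0,0,0]],[0,[0.04,0.009,0],[0,0,0]],[0,[0.04,0.009,0],[0,0,0]],[0,[0.04,0.009,0],[0,0,0]],[0,[0.04,0.009,0],[0,0,0]],[0,[0.04,0.009,0],[0,0,0]]]}}

```text
time_s: 16.48
ee_pos: [477.8, 10.4, 79.1]
ee_rot: [-180.0, -0.1, -167.7]
force: [-5.2, -4.0, 3.3]
gripper_width: 0.2
gripper_force: 3.0
```

Emit:
{"api": "move_arm", "payload": {"motion": [[0,[0.04,0.009,0],[0,0,0]],[0,[0.04,0.009,0],[0,0,0]],[0,[0.04,0.009,0],[0,0,0]],[0,[0.04,0.009,0],[0,0,0]],[0,[0.04,0.009,0],[0,0,0]]]}}

```text
time_s: 16.9
ee_pos: [482.7, 11.5, 79.1]
ee_rot: [-180.0, -0.1, -167.7]
force: [-4.8, -2.9, 1.8]
gripper_width: 0.2
gripper_force: 2.9
```

Run:
```python
from h import *
s=state();print(s['ee_pos'],s['force'],s['gripper_width'])
a=grab_frame('side');b=grab_frame('top')
A=cv2.resize(a[140:230,165:285],None,fx=4,fy=4,interpolation=cv2.INTER_CUBIC)
B=cv2.resize(b[150:240,180:260],None,fx=4,fy=4,interpolation=cv2.INTER_CUBIC)
cv2.imwrite('pics/c6.png',np.hstack([A,B]))
```

```text
[482.73099233  11.45365747  79.13936602] [-4.7795838  -2.94640722  1.81613262] 0.20175274700561316
```

View pics/c6.png

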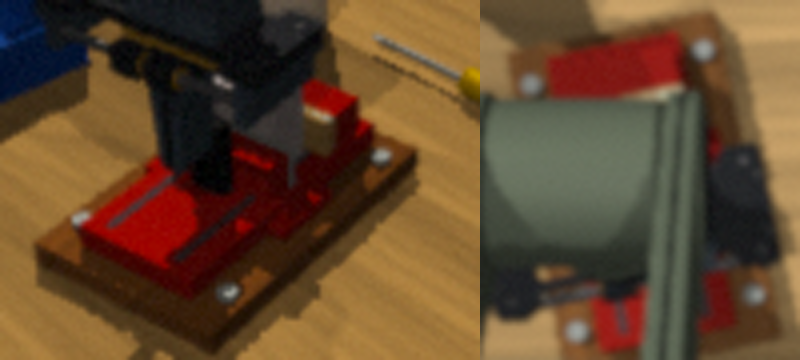

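The fingers push the handle squarely, the block stands by the jaw, and a gap is still left to the liner (320,130). Continuing slowly.

Emit:
{"api": "move_arm", "payload": {"motion": [[0,[0.03,0.0065,0],[0,0,0]],[0,[0.03,0.0065,0],[0,0,0]],[0,[0.03,0.0065,0],[0,0,0]],[0,[0.03,0.0065,0],[0,0,0]],[0,[0.03,0.0065,0],[0,0,0]],[0,[0.03,0.0065,0],[0,0,0]]]}}

```text
time_s: 17.5
ee_pos: [487.3, 12.4, 79.1]
ee_rot: [-180.0, -0.1, -167.7]
force: [-4.9, -3.8, 2.8]
gripper_width: 0.3
gripper_force: 2.9
```

Emit:
{"api": "move_arm", "payload": {"motion": [[0,[0.02,0.0043,0],[0,0,0]],[0,[0.02,0.0043,0],[0,0,0]],[0,[0.02,0.0043,0],[0,0,0]]]}}

```text
time_s: 17.75
ee_pos: [488.1, 12.6, 79.2]
ee_rot: [-180.0, -0.2, -167.7]
force: [-6.9, -4.6, 4.1]
gripper_width: 0.5
gripper_force: 4.2
```

Emit:
{"api": "move_arm", "payload": {"motion": [[0,[0.02,0.0043,0],[0,0,0]],[0,[0.02,0.0043,0],[0,0,0]]]}}

```text
time_s: 17.92
ee_pos: [488.1, 12.6, 79.2]
ee_rot: [-180.0, -0.3, -167.7]
force: [-9.0, -6.7, 8.7]
gripper_width: 0.9
gripper_force: 5.5
```

Emit:
{"api": "move_arm", "payload": {"motion": [[0,[0.02,0.0043,0],[0,0,0]],[0,[0.02,0.0043,0],[0,0,0]]]}}

```text
time_s: 18.08
ee_pos: [488.0, 12.6, 79.1]
ee_rot: [-180.0, -0.4, -167.7]
force: [-12.0, -6.2, 8.3]
gripper_width: 0.8
gripper_force: 6.5
```

Emit:
{"api": "move_arm", "payload": {"motion": [[0,[0.02,0.0043,0],[0,0,0]],[0,[0,0,0],[0,0,0]]]}}

```text
time_s: 18.25
ee_pos: [488.1, 12.7, 79.1]
ee_rot: [180.0, -0.5, -167.7]
force: [-11.3, -6.3, 9.3]
gripper_width: 0.6
gripper_force: 6.6
```

Emit:
{"api": "move_arm", "payload": {"motion": [[0,[0.02,0.0043,0],[0,0,0]],[0,[0.02,0.0043,0],[0,0,0]],[0,[0.02,0.0043,0],[0,0,0]]]}}

```text
time_s: 18.5
ee_pos: [488.0, 12.7, 79.0]
ee_rot: [180.0, -0.7, -167.7]
force: [-16.3, -7.4, 13.3]
gripper_width: 0.4
gripper_force: 8.9
```

Emit:
{"api": "move_arm", "payload": {"motion": [[0,[0.02,0.0043,0],[0,0,0]],[0,[0,0,0],[0,0,0]]]}}

```text
time_s: 18.67
ee_pos: [488.0, 12.7, 79.0]
ee_rot: [180.0, -0.7, -167.7]
force: [-16.0, -9.0, 13.0]
gripper_width: 0.3
gripper_force: 9.0
```

Emit:
{"api": "move_arm", "payload": {"motion": [[0,[0.025,0.0055,0],[0,0,0]],[0,[0,0,0],[0,0,0]],[0,[0,0,0],[0,0,0]],[0,[0,0,0],[0,0,0]],[0,[0,0,0],[0,0,0]]]}}

```text
time_s: 19.08
ee_pos: [488.0, 12.8, 78.9]
ee_rot: [180.0, -0.8, -167.7]
force: [-17.6, -7.6, 13.2]
gripper_width: 0.8
gripper_force: 9.5
```

Clamp force is about 15 N (19 N push less 4 N friction). I'm backing straight off along -x, then rising.

Emit:
{"api": "move_arm", "payload": {"motion": [[0,[-0.05,-0.011,0],[0,0,0]],[0,[-0.05,-0.011,0],[0,0,0]],[0,[-0.1,-0.022,0],[0,0,0]],[0,[-0.2,-0.043,0],[0,0,0]],[0,[-0.4,-0.086,0],[0,0,0]],[0,[-0.6,-0.13,0],[0,0,0]],[0,[-0.6,-0.13,0.2],[0,0,0]],[0,[-0.5,-0.11,0.8],[0,0,0]],[0,[-1,-0.2,1],[0,0,0]],[0,[-1,-0.2,1],[0,0,0]],[0,[-0.4,0,1],[0,0,0]],[0,[0,0,0.5],[0,0,0]],[0,[0,0,0],[0,0,0]],[0,[0,0,0],[0,0,0]],[0,[0,0,0],[0,0,0]]]}}

```text
time_s: 20.33
ee_pos: [371.9, -9.2, 190.9]
ee_rot: [180.0, -0.0, -167.7]
force: [-0.5, -0.5, -0.1]
gripper_width: 0.5
gripper_force: 0.0
```

Run:
```python
from h import *
s=state();print(s['ee_pos'],s['force'],s['gripper_width'])
a=grab_frame('side');b=grab_frame('top')
A=cv2.resize(a[120:230,100:285],None,fx=3,fy=3,interpolation=cv2.INTER_CUBIC)
B=cv2.resize(b[150:240,180:260],(240,330),interpolation=cv2.INTER_CUBIC)
cv2.imwrite('pics/c7.png',np.hstack([A,B]))
```

```text
[371.85109563  -9.18845792 190.94224889] [-0.48061647 -0.50966945 -0.12127998] 0.48005404147691844
```

View pics/c7.png

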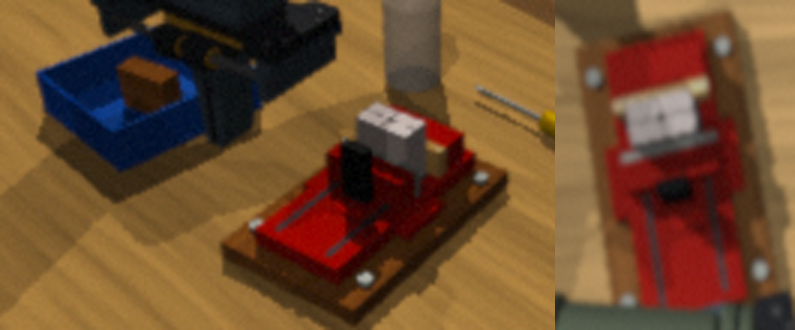

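The block is clamped upright, square and centred between liner and jaw. The offcut is in the tray and the robot is clear, so I'm handing in.

```bash
python3 -c "
from workcell import *
print(job_done())"
```

```text
the job is handed in; nothing more can be done
None
```

The job is handed in (verdict not shown): the offcut is in the blue tray, and the block stands upright and centred in the vise, pressed to about 15 N and let go; the bottle, glue stick and screwdriver were not touched.

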